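# Screw the stopper into the vacuum jug

### The job

Close the heavy vacuum jug with its black screw stopper, which stands beside it on the worktop: set the stopper upright in the jug's mouth, turn it backwards (anticlockwise seen from above) until you feel its lugs drop into the thread, then screw it down clockwise until it is fully home and the red gasket stays squeezed. Work with a light hand: never force the stopper against the jug, and do not tip, drag or twist the jug round. Leave the mug, the canister and the teaspoon where they are, and let go at the end.

Things in the scene. Friction and masses are not known exactly. Their poses are not given: they have to be found in the camera images.
- jug: Squat steel vacuum jug, 128 mm wide, rim 135 mm above its underside, about 2 kg, standing loose: only its weight holds it while you turn. The top 35 mm is a black neck, 75 mm wide, bore 65 mm. Black loop handle along its own -x, 111 mm from the axis, up to 123 mm high; small pouring lip along +x, below the rim, 50 mm from the axis. Origin: centre of its underside, z up.
- jug_handle (a point): Middle of the jug's handle, 104 mm from the jug's axis and 80 mm above its underside; shows how the jug is turned. Felt about the vertical, the stopper slides round with 0.1 N m or less; against a stop the moment passes 0.15 N m, and at roughly 0.3 to 0.5 N m the jug itself begins to turn on the worktop.
- jug_mouth (a point): Centre of the mouth in the plane of the flat rim, z up. In the neck sits a slippery collar (bore 53 mm) with four equal thread grooves 90 degrees apart; how the collar is turned is hidden, differs every time and is not tied to the handle. Stopper origin above this point, in mm: -8.5 riding on the crest (-4 on a shoulder), -18.8 dropped into the slots, -21.9 fully home.
- jug_crest (a point): Point on the axis level with the crest, 5.5 mm below the rim, on which the lugs ride between the slots. Slots are 8 mm wide along the circle (lugs 6 mm). A shoulder 4.5 mm high, 4 mm wide, at the clockwise end of each crest lets no lug pass clockwise. Turned anticlockwise, at most about 95 degrees, the lugs reach the slots, stop against their far side and sink 10 mm if pressed lightly.
- jug_groove (a point): Point on the axis level with the slots' floor, 15.8 mm below the rim. From each slot a groove leads clockwise and down, 0.085 mm a degree, with 1.6 mm of up and down play, for 56 degrees of turn to a hard end stop; the gasket begins to press about halfway. Pressing alone cannot bring the stopper home, and let go half turned it springs up.
- stopper: Black screw stopper, 51 mm high, 0.13 kg, standing upright on the worktop. From below: grey plug 49 mm in diameter; red springy gasket 70 mm wide, 19.4 to 22.4 mm up (2.5 N per mm, 3 mm of travel); black flange 72 mm wide, up to 27.4 mm; ribbed round grip on top. Clockwise seen from above screws it down; it does not unscrew by itself. Origin: centre of its underside, z up.
- stopper_lugs (a point): Centre of the stopper's four lugs, on its axis 6 mm above its underside. The lugs are round, 6 mm thick, lie on the stopper's own +x, +y, -x and -y axes and reach 31 mm from the axis.
- stopper_grip (a point): Middle of the stopper's round ribbed grip, 39 mm above its underside; the grip is 56 mm in diameter, from 27.4 to 51 mm up. Take it by its sides from above with the fingertips above the flange; squeezed with 20 to 40 N it turns without slipping.
- mug: White mug with blue pattern, 82x114x91 mm, standing loose behind the work. Origin: centre of its underside. Not to be disturbed.
- canister: Dark red lidded canister, 97 mm in diameter, 130 mm high, loose. Origin: centre of its underside. Not to be disturbed.
- teaspoon: Steel teaspoon, 139x30x10 mm, lying loose on the worktop. Origin: centre of its underside. Not to be disturbed.
There are look-alikes about, which are no part of the job. What is shaped like the stopper but orange or purple is not meant.

How it is judged:
By the outcome, as a careful person would: the job done as asked, in the order asked, and still so for the second after the job is handed in, with the robot touching nothing.
It also fails if it takes over 64 s, if anything falls off the work surface, if the arm or the gripper's body presses on something with over 40 N, if the wrist force passes 120 N, or if a joint passes its speed limit or range.

### The arm

A 6-joint arm with a two-finger parallel gripper is mounted at the origin on a cart in front of the work surface, level with it; the furniture and walls round the work are solid. World frame = base frame: x ahead of the robot, y to its left, z up, the work surface at z = 0. Lengths are in m, angles in degrees, forces in N, time in s.
With the tool pointing down it reaches from about 0.3 to 0.75 m from the base axis. Payload 8.5 kg.
Tool frame: the origin (TCP) lies between the finger pads; the fingertips stand 25 mm ahead of it and the grasp point (between the pads) lies 6 mm ahead of it; z points along the fingers, y is the line along which they close (so a half turn about z gives the same grasp; the last joint's range is limited). The gripper opens to 85 mm and grips with 20 to 120 N. Pads are 22 mm wide; open, the fingers measure 114 mm over their backs; the gripper's body (76 mm by 85 mm) begins 54 mm behind the grasp point. The pads swing forward as they close: fully open they stand 13 mm farther back than shut.
Start: joints at [56.362, 21.807, 74.336, -0, 83.858, -12.336], TCP at [0.2, 0.512, 0.256] pointing down, gripper open.
Joint ranges: [-178.18, 178.18], [-50.72, 133.34], [12.68, 142.11], [-81.47, 261.47], [9.98, 163.14], [-165.26, 165.26]. Speed limits (degrees/s): [136.94, 136.94, 180, 180, 180, 180].

### API

Orientations are given as a 3x3 rotation matrix whose columns are the frame's x, y, z axes.
In Python, from bench import env gives the robot as it stands. The module is installed in compiled form; this text tells all that it offers.
- The arm moves only by the shell command python3 -m pendant 'ROWS'. ROWS is JSON, a list of rows, each a list of 7 numbers: the shift along the tool's x, y, z each as a share of 0.25 m, from -1 to 1, then the turn, a rotation vector about the tool's x, y, z each as a share of 180 degrees, from -1 to 1, then the opening, from -1 (shut) to 1 (fully open). In form: [[x, y, z, rx, ry, rz, jaw], ...]. A call has 1 to 12 rows; each row shifts and turns the commanded pose from where the row before left it, along the tool's axes as they then stand; what a row does not reach is not made up. A row lasts 1/12 s, in which the tool goes at most 41.7 mm and 7.16 degrees, less where a joint would pass 70% of its speed; a pose out of reach is approached as far as the arm can. A call with a number of a shift or a turn outside -1 to 1 is refused whole. A call with a gripper value outside its range is refused whole. The fingers move at their own pace and stop on an object; the grip force is fixed at half the most. Time passes only in rows, so rows that do not move let the fingers close. It gives the time, the measured TCP pose, the force, the opening and the grip force at its end, in the units of the state.
- env.observe(): the state, without advancing time (a new reading comes with each control period).
- env.capture(name): name is "scene" or "side" or "wrist"; returns the picture (400x640x3 uint8, red, green, blue); there is no depth.
- env.camera_params(name): a dict with "vfov" (degrees; the focal length in pixels is half the picture's height over the tangent of half this angle, whatever the lens; pixels are square), "cx", "cy" (the principal point, pixels), "k1" (the pictures are not rectified: a ray, as slopes to the right and down, at radius r is drawn at 1 + k1 r^2 times it, then the intrinsics apply), "extrinsics" (4x4, takes a point from camera to world coordinates); the wrist camera has in their place "hand_eye" (4x4, takes a point from camera to tool coordinates, whose origin is the TCP and whose axes are the flange's). Camera axes: x right, y down, z forward; pixel columns grow to the right and rows downward; lengths in m; the calibration is good to about 2 mm. A picture is of the moment at which its call begins: read the wrist's pose just before it. camera_params takes no time and is no camera call.
- env.sign_off(): hands the job in; it is judged then, once.
Trained networks look in the newest picture that a camera, given by its name, has taken for a name from the list of things; names that differ only in an ending like _2 or _b are one class to them, and where a whole thing is asked for, a point or a joint stands for the part that bears it (a point fixed in the world has none). Each returns a list of dicts, best first, with "score" (0 to 1); they miss things now and then, are a little off and sometimes report something else, mostly with a low value. They report only what shows in the picture. A call takes as long as a camera call. They do not tell look-alikes from the thing itself.
- env.search_frame(label, camera): "location" ([x, y, z] in m, in world coordinates, good to about 4 mm: the middle of the surface that is visible of it).
- env.cut_out(label, camera): "mask" (400x640 bool, what is visible of it).
The state is a dict: "t": time; "joint_positions": joint angles; "qvel": joint speeds; "effort": joint torques, N m; "eef_pos": TCP position; "eef_rot": TCP orientation; "ft_force": force on the tool from outside, world axes, zero at the start; "moment": the same for the moment, N m; "grip_width": finger opening in m; "grip_force": force on a finger pad.
Only numpy, scipy, OpenCV 4.12 (cv2) and the standard library are available. Lean on these libraries where they do the work, as an engineer would, in place of code of your own. Each camera call takes 0.05 s, during which the arm holds its last target. There are 200 camera calls.

## Working session

There is one attempt and no reset: what is moved stays moved. The work goes in short steps, Python scripts to look and compute and a shell command to move; the robot and the scene stay as the last step left them, time stands still between calls to the robot, and variables do not carry over. Pictures are saved under pics/ and viewed, at most 10 in all, crops included, and the job is handed in when it is done.

```bash
mkdir -p pics; cat > h.py <<'E'
import numpy as np, cv2
from bench import env
def K(p):
    f=200/np.tan(np.radians(p["vfov"])/2); return f
def ray(cam,u,v):
    p=env.camera_params(cam); f=K(p); d=np.array([(u-p["cx"])/f,(v-p["cy"])/f]); s=d.copy()
    for _ in range(20): s=d/(1+p["k1"]*(s@s))
    if "extrinsics" in p: T=np.array(p["extrinsics"])
    else:
        o=env.observe(); W=np.eye(4); W[:3,:3]=o["eef_rot"]; W[:3,3]=o["eef_pos"]; T=W@np.array(p["hand_eye"])
    r=T[:3,:3]@np.array([s[0],s[1],1]); return T[:3,3],r
def onz(cam,u,v,z):
    o,r=ray(cam,u,v); return o+r*(z-o[2])/r[2]
def proj(cam,P):
    p=env.camera_params(cam); f=K(p)
    if "extrinsics" in p: T=np.array(p["extrinsics"])
    else:
        o=env.observe(); W=np.eye(4); W[:3,:3]=o["eef_rot"]; W[:3,3]=o["eef_pos"]; T=W@np.array(p["hand_eye"])
    c=np.linalg.inv(T)@np.append(P,1); s=c[:2]/c[2]; s=s*(1+p["k1"]*(s@s)); return np.array([p["cx"]+f*s[0],p["cy"]+f*s[1]])
def save(img,n): cv2.imwrite("pics/"+n,img[:,:,::-1])
E
python3 - <<'E'
from h import *
np.set_printoptions(precision=4,suppress=True)
a=env.capture("scene");b=env.capture("side")
save(a,"scene0.png");save(b,"side0.png")
for c in("scene","side"):
  for l in("stopper","stopper_grip","jug","jug_mouth","jug_handle","mug","canister","teaspoon"):
    print(c,l,[(np.round(x["location"],3),round(x["score"],2),proj(c,x["location"]).round()) for x in env.search_frame(l,c)][:4])
o=env.observe();print(o["t"],o["eef_rot"],o["ft_force"],o["moment"],o["grip_width"])
E
```

```text
scene stopper [(array([0.26 , 0.362, 0.042]), 0.92, array([222., 199.])), (array([0.345, 0.278, 0.036]), 0.69, array([261., 208.])), (array([0.469, 0.262, 0.043]), 0.66, array([305., 195.]))]
scene stopper_grip [(array([0.347, 0.278, 0.038]), 0.94, array([262., 207.])), (array([0.261, 0.362, 0.04 ]), 0.75, array([222., 200.])), (array([0.466, 0.26 , 0.043]), 0.63, array([304., 196.]))]
scene jug [(array([ 0.479, -0.137,  0.089]), 0.62, array([389., 275.]))]
scene jug_mouth [(array([ 0.48, -0.13,  0.09]), 0.74, array([388., 272.]))]
scene jug_handle [(array([ 0.484, -0.134,  0.095]), 0.69, array([391., 272.]))]
scene mug [(array([0.611, 0.078, 0.06 ]), 0.56, array([384., 211.]))]
scene canister [(array([0.629, 0.185, 0.099]), 0.92, array([369., 176.])), (array([ 0.483, -0.133,  0.096]), 0.65, array([390., 271.]))]
scene teaspoon [(array([0.632, 0.186, 0.102]), 0.7, array([370., 175.])), (array([0.392, 0.094, 0.003]), 0.66, array([308., 252.]))]
side stopper [(array([0.46 , 0.267, 0.045]), 0.97, array([267., 211.])), (array([0.258, 0.369, 0.048]), 0.62, array([199., 267.])), (array([0.
[... 205 characters left out ...]
8, 0.047]), 0.6, array([268., 209.]))]
side jug [(array([ 0.459, -0.107,  0.092]), 0.9, array([412., 233.]))]
side jug_mouth [(array([ 0.462, -0.108,  0.093]), 0.73, array([412., 232.]))]
side jug_handle [(array([ 0.458, -0.11 ,  0.096]), 0.87, array([413., 233.])), (array([0.464, 0.271, 0.045]), 0.29, array([267., 210.]))]
side mug [(array([0.593, 0.094, 0.057]), 0.94, array([344., 184.]))]
side canister [(array([0.622, 0.205, 0.103]), 0.96, array([307., 157.]))]
side teaspoon [(array([0.388, 0.098, 0.002]), 0.56, array([322., 257.]))]
0.9 [[-0.9317  0.3633  0.    ]
 [ 0.3633  0.9317  0.0001]
 [ 0.      0.0001 -1.    ]] [ 1.5989 -0.2438 -0.2211] [-0.0556 -0.0282 -0.0234] 0.08548052535594022
```

View pics/scene0.png

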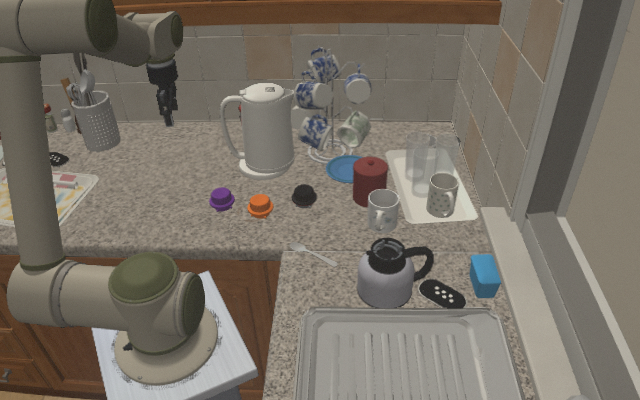

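View pics/side0.png

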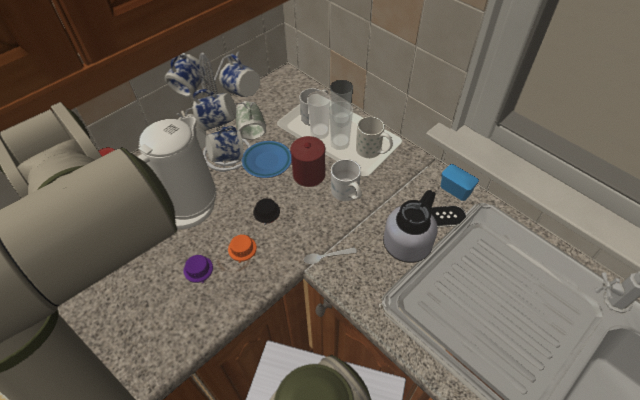

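Candidates for the stopper in the scene picture are purple (222,199), orange (261,207) and black (304,196). The black one fits the description, being black with a round grip. I'll confirm it in an enlarged crop. The jug is at (388,272), with its handle pointing up and to the right, away from the robot.

```bash
python3 - <<'E'
from h import *
np.set_printoptions(precision=4,suppress=True)
a=cv2.imread("pics/scene0.png");b=cv2.imread("pics/side0.png")
A=cv2.resize(a[165:225,275:335],(390,390),interpolation=3);B=cv2.resize(b[180:240,237:297],(390,390),interpolation=3)
cv2.imwrite("pics/crop1.png",np.hstack([A,B]))
p=env.camera_params("wrist");print(p)
# triangulate mask centres stopper / jug
def tri(u1,u2):
    o1,r1=ray("scene",*u1);o2,r2=ray("side",*u2)
    s=np.linalg.lstsq(np.c_[r1,-r2],o2-o1,rcond=None)[0]
    P,Q=o1+r1*s[0],o2+r2*s[1];return (P+Q)/2,np.linalg.norm(P-Q)
print(tri((304,187),(266.5,204)))
print(tri((389,248),(414,214)))
print("kettle base",onz("scene",265,168,0),"kettle right",onz("scene",293,160,0.1))
for c in("scene","side"):
  print(proj(c,[.465,.262,.051]),proj(c,[.48,-.115,.135]))
for cam in("scene","side"):
  for l in ("stopper","jug_mouth","jug"):
    for m in env.cut_out(l,cam)[:3]:
      ys,xs=np.nonzero(m["mask"]);print(cam,l,m["score"],xs.min(),xs.max(),ys.min(),ys.max(),xs.mean().round(1),ys.mean().round(1))
E
```

```text
{'vfov': 63.145296852097815, 'cx': 314.0223611939305, 'cy': 205.0476073555771, 'k1': 0.016982555130248978, 'hand_eye': array([[ 0.0004, -0.9478, -0.319 ,  0.0817],
       [ 1.    ,  0.0006, -0.0007,  0.0001],
       [ 0.0009, -0.319 ,  0.9478, -0.1181],
       [ 0.    ,  0.    ,  0.    ,  1.    ]])}
(array([0.4719, 0.2721, 0.0625]), np.float64(0.0030792108016364705))
(array([ 0.4946, -0.1025,  0.1292]), np.float64(0.009784820669226046))
kettle base [ 0.4453  0.4995 -0.    ] kettle right [0.4826 0.3586 0.1   ]
[303.204 193.399] [385.3247 253.6608]
[269.7518 208.8866] [418.9055 216.4899]
scene stopper 0.95 209 233 187 210 220.9 198.9
scene stopper 0.75 247 273 194 218 259.6 206.0
scene stopper 0.7 292 316 184 207 304.1 196.0
scene jug_mouth 0.78 357 433 238 307 389.4 273.1
scene jug 0.91 357 433 238 307 389.7 273.0
scene jug 0.35 293 316 184 207 304.2 195.7
side stopper 0.91 182 211 256 282 196.9 268.7
side stopper 0.84 229 255 236 261 241.6 248.1
side stopper 0.67 253 279 198 224 265.8 210.9
side jug_mouth 0.71 383 437 190 262 411.3 229.4
side jug 0.63 383 437 191 262 411.0 230.1
```

View pics/crop1.png

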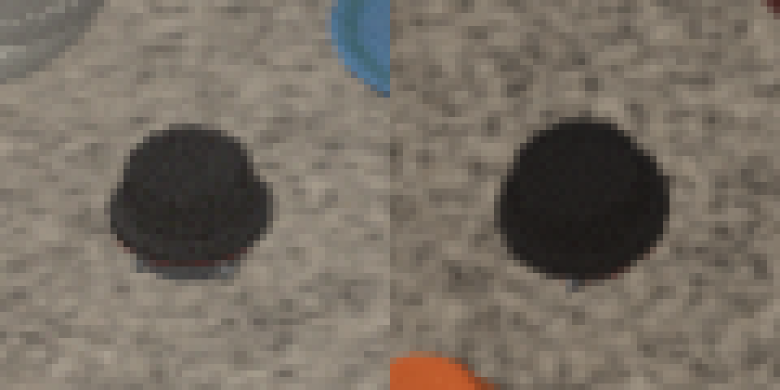

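The crop confirms it: a black cap with a ribbed grip, a thin red gasket line and a grey plug below (centre of the left half about (190,195)). The target is the stopper at scene (304,196). I'll move the wrist camera over it.

```bash
python3 -m pendant '[[-0.079,-0.066,0,0,0,0,1],[-0.079,-0.066,0,0,0,0,1],[-0.079,-0.066,0,0,0,0,1],[-0.079,-0.066,0,0,0,0,1],[-0.079,-0.066,0,0,0,0,1],[-0.079,-0.066,0,0,0,0,1],[-0.079,-0.066,0,0,0,0,1],[-0.079,-0.066,0,0,0,0,1]]' >/dev/null
python3 -m pendant '[[-0.075,0,0,0,0,0,1],[-0.075,0,0,0,0,0,1],[-0.075,0,0,0,0,0,1],[-0.075,0,0,0,0,0,1],[-0.075,0,0,0,0,0,1],[-0.075,0,0,0,0,0,1],[-0.075,0,0,0,0,0,1],[-0.075,0,0,0,0,0,1],[0,0,0,0,0,0,1],[0,0,0,0,0,0,1]]'
python3 - <<'E'
from h import *
np.set_printoptions(precision=4,suppress=True)
o=env.observe();print(o["eef_pos"],o["joint_positions"])
a=env.capture("wrist");save(a,"w1.png")
for m in env.cut_out("stopper","wrist")[:3]:
    k=m["mask"].astype(np.uint8);ys,xs=np.nonzero(k)
    c,r=cv2.minEnclosingCircle(np.c_[xs,ys].astype(np.float32))
    print(m["score"],xs.min(),xs.max(),ys.min(),ys.max(),c,r,onz("wrist",c[0],c[1],.025))
E
```

```text
t: 2.7
eef_pos: [0.4391, 0.2773, 0.256]
eef_rot: [[-0.931, 0.364, -0.001], [0.364, 0.931, -0.0], [0.001, -0.0, -1.0]]
ft_force: [-0.0, -0.2, -0.7]
grip_width: 0.0851
grip_force: 0.0
[0.4391 0.2773 0.256 ] [ 19.1879  18.7485  79.1381   0.0068  82.1454 -49.446 ]
0.82 262 334 47 122 (297.5, 84.44520568847656) 38.39793014526367 [0.3463 0.2954 0.025 ]
0.62 294 357 173 234 (325.2107849121094, 203.76205444335938) 32.07054138183594 [0.4746 0.2769 0.025 ]
0.43 335 361 0 3 (348.0, 0.0) 13.000100135803223 [0.2956 0.3669 0.025 ]
```

View pics/w1.png

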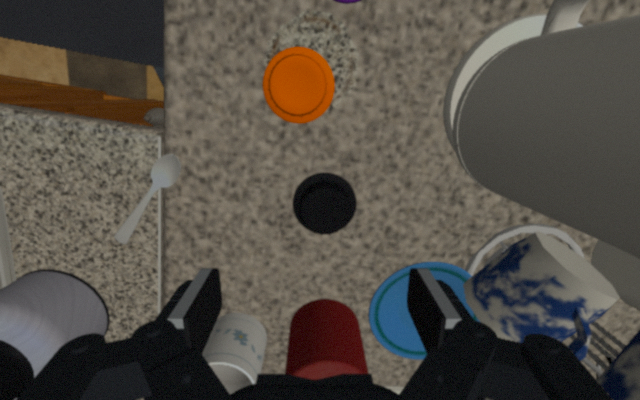

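The wrist view shows the black stopper at (325,204), the orange one at (298,85), the kettle to the right with its base edge near x≈450, and the teaspoon at left (150,190). The jug is at lower left. I'll go lower over the stopper and look again.

```bash
python3 -m pendant '[[-0.0325,0.0103,0.106,0,0,0,1],[-0.0325,0.0103,0.106,0,0,0,1],[-0.0325,0.0103,0.106,0,0,0,1],[-0.0325,0.0103,0.106,0,0,0,1],[0,0,0,0,0,0,1],[0,0,0,0,0,0,1]]'
python3 - <<'E'
from h import *
np.set_printoptions(precision=4,suppress=True)
o=env.observe();R=np.array(o["eef_rot"])
a=env.capture("wrist");save(a,"w2.png")
for m in env.cut_out("stopper","wrist")[:3]:
    k=m["mask"].astype(np.uint8);ys,xs=np.nonzero(k)
    c,r=cv2.minEnclosingCircle(np.c_[xs,ys].astype(np.float32))
    print(m["score"],xs.min(),xs.max(),ys.min(),ys.max(),c,r,onz("wrist",c[0],c[1],.0274))
    # edges left/right of flange, front (near camera) edge on flange top
    P=onz("wrist",c[0],ys.min(),.0274);print("near edge",P,"-> centre along tool -x 36mm:",P-R[:,0]*.036)
    ph=np.linspace(0,2*np.pi,24)
    for zz,rr in((.0274,.036),(.051,.028)):
      for X in ((.473,.275),):
        q=np.array([proj("wrist",[X[0]+rr*np.cos(t),X[1]+rr*np.sin(t),zz]) for t in ph]);print(zz,q.min(0),q.max(0))
E
```

```text
t: 3.3
eef_pos: [0.472, 0.2756, 0.1502]
eef_rot: [[-0.932, 0.363, -0.002], [0.363, 0.932, -0.001], [0.002, -0.001, -1.0]]
ft_force: [-0.3, 0.2, 1.7]
grip_width: 0.0855
grip_force: 0.0
0.96 270 361 164 254 (315.5926818847656, 207.93270874023438) 46.27773666381836 [0.4757 0.2761 0.0274]
near edge [0.443  0.2888 0.0274] -> centre along tool -x 36mm: [0.4765 0.2757 0.0273]
0.0274 [267.3687 160.0818] [358.4615 246.6401]
0.051 [274.0436 178.0417] [351.6226 250.9429]
0.79 221 329 0 90 (273.3226013183594, 32.114131927490234) 58.31653594970703 [0.3502 0.2946 0.0274]
near edge [0.3334 0.302  0.0274] -> centre along tool -x 36mm: [0.3669 0.2889 0.0273]
0.0274 [267.3687 160.0818] [358.4615 246.6401]
0.051 [274.0436 178.0417] [351.6226 250.9429]
```

View pics/w2.png

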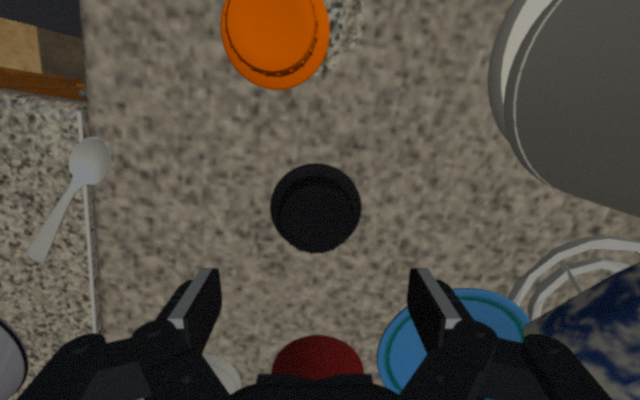

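```bash
python3 -m pendant '[[-0.0027,0.0018,0.076,0,0,0,1],[-0.0027,0.0018,0.076,0,0,0,1],[-0.0027,0.0018,0.076,0,0,0,1],[-0.0027,0.0018,0.076,0,0,0,1],[-0.0027,0.0018,0.076,0,0,0,1],[0,0,0,0,0,0,1],[0,0,0,0,0,0,1]]'
python3 -m pendant '[[0,0,0,0,0,0,-1],[0,0,0,0,0,0,-1],[0,0,0,0,0,0,-1],[0,0,0,0,0,0,-1],[0,0,0,0,0,0,-1],[0,0,0,0,0,0,-1]]'
```

```text
t: 3.98
eef_pos: [0.4769, 0.2766, 0.0566]
eef_rot: [[-0.932, 0.363, 0.001], [0.363, 0.932, 0.0], [-0.001, 0.001, -1.0]]
ft_force: [0.6, 0.3, 0.3]
grip_width: 0.0853
grip_force: 0.0
t: 4.48
eef_pos: [0.4773, 0.2763, 0.0573]
eef_rot: [[-0.932, 0.363, 0.003], [0.363, 0.932, 0.001], [-0.002, 0.002, -1.0]]
ft_force: [-1.8, -0.5, 11.3]
grip_width: 0.0537
grip_force: 61.8
```

```bash
python3 -m pendant '[[0,0,-0.02,0,0,0,-1],[0,0,-0.05,0,0,0,-1],[0,0,-0.1,0,0,0,-1],[0,0,-0.1,0,0,0,-1],[0,0,-0.1,0,0,0,-1],[0,0,-0.1,0,0,0,-1],[0,0,-0.1,0,0,0,-1],[0,0,-0.1,0,0,0,-1],[0,0,-0.1,0,0,0,-1],[0,0,0,0,0,0,-1],[0,0,0,0,0,0,-1]]'
python3 - <<'E'
from h import *
np.set_printoptions(precision=4,suppress=True)
o=env.observe();print(o["joint_positions"],o["moment"])
a=env.capture("side");env.capture("scene");save(a,"s2.png")
for c in("scene","side"):
  for l in("jug","jug_mouth"):
    for m in env.cut_out(l,c)[:1]:
      ys,xs=np.nonzero(m["mask"]);print(c,l,m["score"],xs.min(),xs.max(),ys.min(),ys.max())
im=cv2.imread("pics/scene0.png")
q=cv2.resize(im[230:315,345:445],None,fx=4,fy=4,interpolation=3)
q2=cv2.resize(a[180:270,370:475,::-1],None,fx=3.7,fy=3.7,interpolation=3)
h=min(len(q),len(q2));cv2.imwrite("pics/crop2.png",np.hstack([q[:h],q2[:h]]))
E
```

```text
t: 5.4
eef_pos: [0.4768, 0.2762, 0.2492]
eef_rot: [[-0.932, 0.363, 0.003], [0.363, 0.932, 0.001], [-0.002, 0.002, -1.0]]
ft_force: [-0.4, -0.2, -2.9]
grip_width: 0.0539
grip_force: 63.5
[ 17.7731  22.1496  75.0073  -0.0003  82.6791 -50.9267] [-0.0237 -0.0193 -0.001 ]
scene jug 0.65 358 432 238 307
scene jug_mouth 0.81 357 434 238 307
side jug 0.86 383 437 191 262
side jug_mouth 0.6 383 436 191 262
```

View pics/crop2.png

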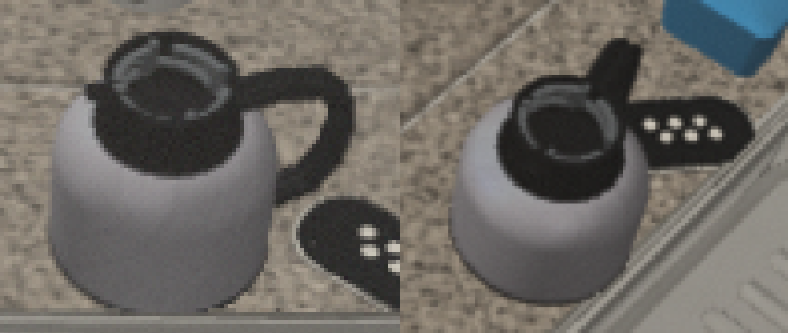

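```bash
python3 -m pendant '[[-0.019,-0.078,0,0,0,0,-1],[-0.038,-0.155,0,0,0,0,-1],[-0.038,-0.155,0,0,0,0,-1],[-0.038,-0.155,0,0,0,0,-1],[-0.038,-0.155,0,0,0,0,-1],[-0.038,-0.155,0,0,0,0,-1],[-0.038,-0.155,0,0,0,0,-1],[-0.038,-0.155,0,0,0,0,-1],[-0.038,-0.155,0,0,0,0,-1],[-0.038,-0.155,0,0,0,0,-1],[-0.038,-0.155,0,0,0,0,-1],[-0.019,-0.078,0,0,0,0,-1]]' | head -2
python3 -m pendant '[[0,0,0,0,0,0.039,-1],[0,0,0,0,0,0.039,-1],[0,0,0,0,0,0.039,-1],[0,0,0,0,0,0.039,-1],[0,0,0,0,0,0.039,-1],[0,0,0,0,0,0.039,-1],[0,0,0,0,0,0.039,-1],[0,0,0,0,0,0.039,-1],[0,0,0,0,0,0.039,-1]]' >/dev/null
python3 -m pendant '[[0,0,0,0,0,0.039,-1],[0,0,0,0,0,0.039,-1],[0,0,0,0,0,0.039,-1],[0,0,0,0,0,0.039,-1],[0,0,0,0,0,0.039,-1],[0,0,0,0,0,0.039,-1],[0,0,0,0,0,0.039,-1],[0,0,0,0,0,0.039,-1],[0,0,0,0,0,0,-1],[0,0,0,0,0,0,-1],[0,0,0,0,0,0,-1]]'
python3 - <<'E'
from h import *
np.set_printoptions(precision=4,suppress=True)
print("scene",onz("scene",388.3,248.2,.135),"side",onz("side",415.1,211.5,.135))
o=env.observe();print(o["joint_positions"],o["moment"])
a=env.capture("wrist");save(a,"w3.png")
for l in("jug_mouth","stopper"):
  for m in env.cut_out(l,"wrist")[:2]:
    ys,xs=np.nonzero(m["mask"]);print(l,m["score"],xs.min(),xs.max(),ys.min(),ys.max())
E
```

```text
t: 6.7
eef_pos: [0.4184, -0.1627, 0.2475]
t: 8.37
eef_pos: [0.4192, -0.1591, 0.2476]
eef_rot: [[0.771, 0.637, -0.0], [0.637, -0.771, 0.0], [-0.0, -0.0, -1.0]]
ft_force: [0.4, 0.2, -1.8]
grip_width: 0.054
grip_force: 63.7
scene [ 0.495  -0.1041  0.135 ] side [ 0.4922 -0.1041  0.135 ]
[-35.978   12.0262  90.2584  -0.0006  77.7405  14.4604] [0.0104 0.0281 0.0059]
jug_mouth 0.65 246 458 0 159
stopper 0.82 244 384 191 334
```

View pics/w3.png

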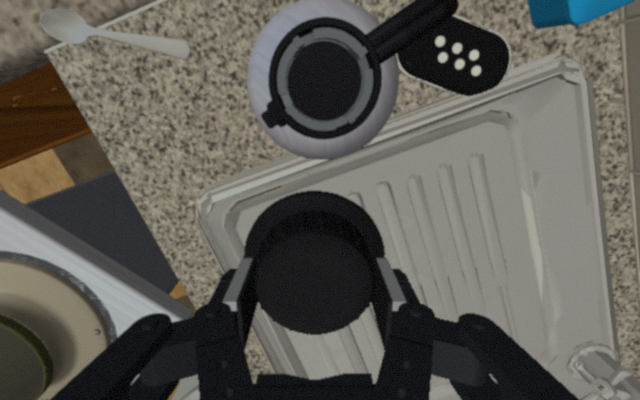

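The jug mouth's grey ring is centred near (326,79) with the handle to the upper right. The held stopper's flange spans x 244–384 with its near edge at y≈191. I'll fit both.

```bash
cat > fit.py <<'E'
from h import *
from scipy.optimize import least_squares
def fitrim(a,c,rmin,rmax,z,R,cam="wrist",dark=True):
    g=cv2.GaussianBlur(cv2.cvtColor(a,cv2.COLOR_RGB2GRAY),(3,3),0).astype(float)
    pts=[]
    for t in np.linspace(0,2*np.pi,120,endpoint=False):
        r=np.arange(rmin,rmax,.5);X=c[0]+r*np.cos(t);Y=c[1]+r*np.sin(t)
        ok=(X>=1)&(X<638)&(Y>=1)&(Y<398)
        if ok.sum()<10: continue
        v=g[Y[ok].astype(int),X[ok].astype(int)];d=v[4:]-v[:-4];i=d.argmax()
        if d[i]>25: pts.append(onz(cam,X[ok][i+2],Y[ok][i+2],z)[:2])
    pts=np.array(pts)
    f=lambda p:np.hypot(*(pts-p[:2]).T)-p[2]
    s=least_squares(f,[*pts.mean(0),R],loss="soft_l1",f_scale=.001)
    return s.x,len(pts),np.median(np.abs(f(s.x)))
E
python3 - <<'E'
from fit import *
np.set_printoptions(precision=4,suppress=True)
a=cv2.imread("pics/w3.png")[:,:,::-1].copy()
o=env.observe();P=np.array(o["eef_pos"]);R=np.array(o["eef_rot"])
x,n,e=fitrim(a,(326,79),40,75,.135,.0375);print("rim outer",x,n,e)
for dx in(-.004,0,.004):
    q=np.array([proj("wrist",P+R@np.array([dx+.036*np.cos(t),.036*np.sin(t),.030])) for t in np.linspace(0,6.28,60)]);print(dx,q.min(0),q.max(0))
    q=np.array([proj("wrist",P+R@np.array([dx+.028*np.cos(t),.028*np.sin(t),.0063])) for t in np.linspace(0,6.28,60)]);print(dx,q.min(0),q.max(0))
d=R.T@np.append(x[:2]-P[:2],0);print("mouth in tool",d, "yaw",np.degrees(np.arctan2(R[1,0],R[0,0])))
E
```

```text
rim outer [ 0.494  -0.1075  0.0372] 111 0.0002236401951346903
-0.004 [243.1769 205.6973] [383.3069 329.6854]
-0.004 [250.2531 241.9275] [376.0785 349.9981]
0 [242.6421 197.7467] [383.8354 323.6046]
0 [249.7016 233.1437] [376.6214 343.0755]
0.004 [242.098  189.6637] [384.3731 317.4401]
0.004 [249.1391 224.1945] [377.1752 336.0428]
mouth in tool [ 0.0906  0.0076 -0.    ] yaw 39.456323386735974
```

```bash
python3 -m pendant '[[0.088,0.0063,0,0,0,0,-1],[0.088,0.0063,0,0,0,0,-1],[0.088,0.0063,0,0,0,0,-1],[0.088,0.0063,0,0,0,0,-1],[0,0,0.063,0,0,0,-1],[0,0,0.063,0,0,0,-1],[0,0,0.063,0,0,0,-1],[0,0,0,0,0,0,-1],[0,0,0,0,0,0,-1]]'
python3 - <<'E'
from fit import *
a=env.capture("scene");b=env.capture("side")
o=env.observe();print(o["joint_positions"],o["ft_force"],o["moment"])
save(a,"sc4.png");save(b,"sd4.png")
q=cv2.resize(a[210:310,340:440,::-1],(400,400),interpolation=3);q2=cv2.resize(b[150:250,365:465,::-1],(400,400),interpolation=3)
cv2.imwrite("pics/crop4.png",np.hstack([q,q2]))
E
```

```text
t: 9.27
eef_pos: [0.4912, -0.1082, 0.2004]
eef_rot: [[0.773, 0.635, -0.001], [0.635, -0.773, 0.001], [-0.001, -0.001, -1.0]]
ft_force: [-0.2, 0.2, -1.5]
grip_width: 0.0536
grip_force: 63.8
[-2.59369092e+01  1.99921749e+01  8.69532780e+01 -6.88228678e-04
  7.29640286e+01  2.46860019e+01] [ 0.35542291  0.05663981 -1.74766625] [ 0.01477028 -0.02238832 -0.05004742]
```

View pics/crop4.png

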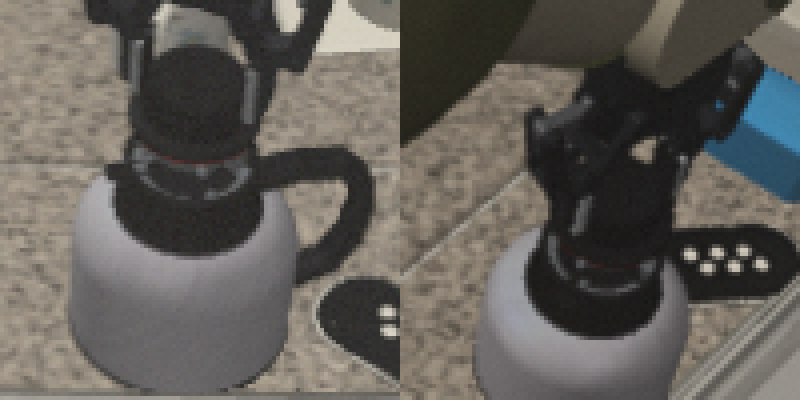

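```bash
python3 - <<'E'
from fit import *
np.set_printoptions(precision=2,suppress=True)
S=np.array([.4939,-.106])
for cam,n in(("scene","sc4.png"),("side","sd4.png")):
    a=cv2.imread("pics/"+n)
    print(cam,"gasket centre pred",proj(cam,[*S,.1643]),"mouth wrist",proj(cam,[.494,-.1075,.135]),"mouth cams",proj(cam,[.4933,-.104,.135]))
    hsv=a.astype(int);red=hsv[:,:,2]-hsv[:,:,1]
    x0=360 if cam=="scene" else 385
    ys,xs=np.nonzero(red[195:260,x0:x0+60]>14);k=ys+195
    print("red px",sorted(set(zip(xs+x0,k)))[:60])
    q=np.array([proj(cam,[S[0]+.035*np.cos(t),S[1]+.035*np.sin(t),.1643]) for t in np.linspace(0,6.28,60)]);print("gasket ellipse",q.min(0),q.max(0))
    # neck edges on rows
    g=cv2.cvtColor(a,cv2.COLOR_BGR2GRAY).astype(int)
    for v in ((258,262,266) if cam=="scene" else (220,224,228)):
        row=g[v];c=int(proj(cam,[.494,-.106,.11])[0]);L=c
        xs=[];
        for s in(-1,1):
            i=c
            while row[i]<75:i+=s
            # subpixel at 75
            j=i-s;xs.append(j+s*(75-row[j])/(row[i]-row[j]))
        # predicted cylinder silhouette at this row
        pr=[]
        for yy in(-.1075,-.104):
            Q=np.array([proj(cam,[.4938+.0375*np.cos(t),yy+.0375*np.sin(t),z]) for t in np.linspace(0,6.28,181) for z in np.linspace(.1,.135,36)])
            m=abs(Q[:,1]-v)<.6;pr.append((Q[m,0].min().round(1),Q[m,0].max().round(1)))
        print(v,np.round(xs,1),np.mean(xs).round(2),pr)
E
```

```text
scene gasket centre pred [389.24 239.06] mouth wrist [388.79 249.31] mouth cams [387.62 248.45]
red px [(np.int64(381), np.int64(249)), (np.int64(382), np.int64(249)), (np.int64(383), np.int64(250)), (np.int64(384), np.int64(250)), (np.int64(385), np.int64(250)), (np.int64(386), np.int64(250)), (np.int64(388), np.int64(250)), (np.int64(389), np.int64(251)), (np.int64(390), np.int64(251)), (np.int64(392), np.int64(250)), (np.int64(393), np.int64(250)), (np.int64(395), np.int64(250)), (np.int64(398), np.int64(249))]
gasket ellipse [372.88 228.17] [405.65 250.49]Traceback (most recent call last):
  File "<stdin>", line 25, in <module>
  File "h.py", line 15, in proj
    p=env.camera_params(cam); f=K(p)
ValueError: time passes only in moves, steps and waits
```

```bash
sed -i 's/^from bench import env/from bench import env\n_C={}\ndef CP(c):\n    if c not in _C: _C[c]=env.camera_params(c)\n    return _C[c]/; s/p=env.camera_params(cam)/p=CP(cam)/' h.py
python3 - <<'E'
from fit import *
np.set_printoptions(precision=2,suppress=True)
S=np.array([.4939,-.106])
for cam,n in(("scene","sc4.png"),("side","sd4.png")):
    a=cv2.imread("pics/"+n)
    hsv=a.astype(int);red=hsv[:,:,2]-hsv[:,:,1]
    if cam=="side":
      ys,xs=np.nonzero(red[205:225,385:440]>14);print([(int(x+385),int(y+205)) for x,y in zip(xs,ys)])
      print("mouth wrist",proj(cam,[.494,-.1075,.135]),"mouth cams",proj(cam,[.4933,-.104,.135]))
    q=np.array([proj(cam,[S[0]+.035*np.cos(t),S[1]+.035*np.sin(t),.1643]) for t in np.linspace(0,6.28,60)]);print(cam,"gasket ellipse",q.min(0),q.max(0),q[q[:,1].argmax()])
    g=cv2.cvtColor(a,cv2.COLOR_BGR2GRAY).astype(int)
    for v in ((258,262,266) if cam=="scene" else (220,224,228)):
        row=g[v];c=int(proj(cam,[.494,-.106,.11])[0]);xs=[]
        for s in(-1,1):
            i=c
            while row[i]<75:i+=s
            j=i-s;xs.append(j+s*(75-row[j])/(row[i]-row[j]))
        pr=[]
        for yy in(-.1075,-.104):
            Q=np.array([proj(cam,[.4938+.0375*np.cos(t),yy+.0375*np.sin(t),z]) for t in np.linspace(0,6.28,181) for z in np.linspace(.1,.135,36)])
            m=abs(Q[:,1]-v)<.6;pr.append((Q[m,0].min().round(1),Q[m,0].max().round(1),Q[m,0][[Q[m,0].argmin(),Q[m,0].argmax()]].mean().round(2)))
        print(v,np.round(xs,1),np.mean(xs).round(2),pr)
E
```

```text
scene gasket ellipse [372.88 228.17] [405.65 250.49] [389.76 250.49]
258 [368.6 390.9] 379.73 [(np.float64(370.9), np.float64(405.2), np.float64(388.05)), (np.float64(370.0), np.float64(404.2), np.float64(387.08))]
262 [368.7 405.2] 386.95 [(np.float64(371.0), np.float64(404.7), np.float64(387.85)), (np.float64(370.3), np.float64(403.7), np.float64(387.01))]
266 [370.6 403.9] 387.23 [(np.float64(372.5), np.float64(403.7), np.float64(388.14)), (np.float64(372.6), np.float64(402.4), np.float64(387.45))]
[(414, 216), (422, 216)]
mouth wrist [416.62 211.19] mouth cams [415.11 211.11]
side gasket ellipse [402.81 191.94] [433.08 215.91] [419.73 215.91]
220 [410.8 430.1] 420.44 [(np.float64(399.0), np.float64(431.0), np.float64(414.98)), (np.float64(397.6), np.float64(429.4), np.float64(413.52))]
224 [397. 430.] 413.53 [(np.float64(400.3), np.float64(429.7), np.float64(415.02)), (np.float64(398.9), np.float64(428.2), np.float64(413.53))]
228 [399.8 428.2] 413.99 [(np.float64(403.4), np.float64(427.9), np.float64(415.61)), (np.float64(402.3), np.float64(426.1), np.float64(414.22))]
```

```bash
python3 -m pendant '[[0.003,-0.0037,0.016,0,0,0,-1],[0,0,0.012,0,0,0,-1],[0,0,0.008,0,0,0,-1],[0,0,0,0,0,0,-1]]'
python3 -m pendant '[[0,0,0.006,0,0,0,-1],[0,0,0.004,0,0,0,-1],[0,0,0,0,0,0,-1]]'
python3 -c "
from bench import env
print(env.observe()['moment'])"
```

```text
t: 9.7
eef_pos: [0.4911, -0.1069, 0.1913]
eef_rot: [[0.773, 0.634, -0.001], [0.634, -0.773, 0.0], [-0.0, -0.001, -1.0]]
ft_force: [0.2, 0.4, -1.4]
grip_width: 0.0538
grip_force: 63.8
t: 9.95
eef_pos: [0.4912, -0.107, 0.1889]
eef_rot: [[0.773, 0.634, -0.0], [0.634, -0.773, 0.0], [-0.0, -0.0, -1.0]]
ft_force: [0.1, 0.2, -0.5]
grip_width: 0.0539
grip_force: 63.8
[ 0.02372543 -0.00454067  0.04920103]
```

```bash
python3 -m pendant '[[0,0,0.004,0,0,0,-1],[0,0,0.004,0,0,0,-1],[0,0,0,0,0,0,-1]]'
python3 -m pendant '[[0,0,0.004,0,0,0,-1],[0,0,0.004,0,0,0,-1],[0,0,0,0,0,0,-1]]'
python3 -c "
from bench import env
print(env.observe()['moment'])"
```

```text
t: 10.2
eef_pos: [0.4914, -0.1072, 0.1873]
eef_rot: [[0.773, 0.634, 0.001], [0.634, -0.773, -0.0], [0.0, 0.001, -1.0]]
ft_force: [-0.3, -0.7, 1.3]
grip_width: 0.0541
grip_force: 64.0
t: 10.45
eef_pos: [0.4918, -0.1074, 0.186]
eef_rot: [[0.773, 0.634, 0.002], [0.634, -0.773, -0.001], [0.001, 0.003, -1.0]]
ft_force: [-0.5, -1.4, 6.8]
grip_width: 0.054
grip_force: 64.7
[-0.24176016 -0.01413818 -0.27342794]
```

The lugs touch one-sided (moment points to the -y side) with a clockwise twist, which looks like the edge of a shoulder. I'll lift a little, shift 1 mm in +y, turn 14° anticlockwise and try again.

```bash
python3 -m pendant '[[0,0,-0.02,0,0,0,-1],[0.0025,-0.0031,0,0,0,0,-1],[0,0,0,0,0,-0.039,-1],[0,0,0,0,0,-0.039,-1],[0,0,0,0,0,0,-1],[0,0,0,0,0,0,-1]]'
python3 -m pendant '[[0,0,0.008,0,0,0,-1],[0,0,0.006,0,0,0,-1],[0,0,0.004,0,0,0,-1],[0,0,0,0,0,0,-1]]'
python3 -c "
from bench import env
print(env.observe()['moment'])"
```

```text
t: 10.95
eef_pos: [0.4911, -0.1058, 0.1899]
eef_rot: [[0.599, 0.801, -0.001], [0.801, -0.599, 0.0], [-0.0, -0.001, -1.0]]
ft_force: [-1.4, -0.2, -2.4]
grip_width: 0.0538
grip_force: 63.8
t: 11.28
eef_pos: [0.4917, -0.1056, 0.1871]
eef_rot: [[0.598, 0.801, 0.002], [0.801, -0.598, 0.0], [0.002, 0.002, -1.0]]
ft_force: [-1.0, 3.8, 14.4]
grip_width: 0.0537
grip_force: 65.7
[ 0.79381569  0.65652311 -0.07885719]
```

```bash
python3 -m pendant '[[0,0,0.004,0,0,0,-1],[0,0,0.004,0,0,0,-1],[0,0,0,0,0,0,-1]]'
python3 -c "
from bench import env
print(env.observe()['moment'])"
```

```text
t: 11.53
eef_pos: [0.4919, -0.1055, 0.1865]
eef_rot: [[0.598, 0.802, 0.004], [0.802, -0.598, -0.0], [0.002, 0.003, -1.0]]
ft_force: [-4.6, 6.9, 27.4]
grip_width: 0.054
grip_force: 66.9
[ 1.38415572  1.26416974 -0.06220476]
```

That is about 27 N, so I'm backing off. The heights fit with the lugs now sitting on the shoulder tops (-4 to -5). I'll turn a further 14° anticlockwise unloaded, then lower again.

```bash
python3 -m pendant '[[0,0,-0.018,0,0,0,-1],[0,0,0,0,0,-0.039,-1],[0,0,0,0,0,-0.039,-1],[0,0,0,0,0,0,-1],[0,0,0,0,0,0,-1]]'
python3 -c "
from bench import env
print(env.observe()['moment'])"
```

```text
t: 11.95
eef_pos: [0.4911, -0.1061, 0.1879]
eef_rot: [[0.388, 0.922, -0.0], [0.922, -0.388, -0.0], [-0.0, -0.0, -1.0]]
ft_force: [0.5, -0.9, 0.2]
grip_width: 0.0538
grip_force: 63.9
[-0.10863764  0.02696017 -0.04273986]
```

```bash
python3 -m pendant '[[0,0,0.004,0,0,0,-1],[0,0,0.004,0,0,0,-1],[0,0,0,0,0,0,-1]]'
python3 -c "
from bench import env
print(env.observe()['moment'])"
```

```text
t: 12.2
eef_pos: [0.4917, -0.1064, 0.186]
eef_rot: [[0.386, 0.923, 0.001], [0.923, -0.386, -0.001], [-0.0, 0.002, -1.0]]
ft_force: [2.9, -3.3, -2.2]
grip_width: 0.0539
grip_force: 63.7
[-0.57113885 -0.56352161 -0.1063356 ]
```

Now at depth about -6.3 with no upward force, only a 4 N sideways push. The stopper axis sits about 3.5 mm off the TCP and swings as I turn. I'll correct for this and include a compensating shift in later turns.

```bash
python3 -m pendant '[[-0.003,0.0064,0,0,0,0,-1],[0,0,0,0,0,0,-1],[0,0,0,0,0,0,-1]]'
python3 -c "
from bench import env
print(env.observe()['moment'])"
```

```text
t: 12.45
eef_pos: [0.4923, -0.1071, 0.1858]
eef_rot: [[0.384, 0.923, -0.001], [0.923, -0.384, 0.001], [0.0, -0.001, -1.0]]
ft_force: [1.1, -0.8, -1.0]
grip_width: 0.054
grip_force: 63.7
[-0.0656898  -0.03505822  0.02241902]
```

```bash
python3 -m pendant '[[0,0,0.004,0,0,0,-1],[0,0,0.004,0,0,0,-1],[0,0,0,0,0,0,-1]]'
python3 -c "
from bench import env
print(env.observe()['moment'])"
```

```text
t: 12.7
eef_pos: [0.4923, -0.1072, 0.1839]
eef_rot: [[0.384, 0.923, -0.0], [0.923, -0.384, 0.0], [0.0, -0.0, -1.0]]
ft_force: [-0.4, 0.4, -0.6]
grip_width: 0.0537
grip_force: 63.8
[-0.01882887 -0.04576566  0.01063998]
```

```bash
python3 -m pendant '[[0,0,0.003,0,0,0,-1],[0,0,0.002,0,0,0,-1],[0,0,0,0,0,0,-1]]'
python3 -c "
from bench import env
print(env.observe()['moment'])"
```

```text
t: 12.95
eef_pos: [0.4924, -0.1072, 0.1835]
eef_rot: [[0.384, 0.923, 0.0], [0.923, -0.384, -0.0], [-0.0, 0.0, -1.0]]
ft_force: [-2.6, 1.0, 6.9]
grip_width: 0.0537
grip_force: 64.7
[0.18910801 0.48857798 0.01959777]
```

Resting on the crest (-8.6) with about 8 N. Now turning anticlockwise under light pressure, watching force and moment.

```bash
python3 -m pendant '[[0,0.0013,0,0,0,-0.03,-1],[0,0.0013,0,0,0,-0.03,-1],[0,0.0013,0,0,0,-0.03,-1],[0,0.0013,0,0,0,-0.03,-1],[0,0,0,0,0,0,-1]]'
python3 -c "
from bench import env
print(env.observe()['moment'])"
```

```text
t: 13.37
eef_pos: [0.4941, -0.1078, 0.1836]
eef_rot: [[0.013, 1.0, 0.002], [1.0, -0.013, -0.001], [-0.001, 0.002, -1.0]]
ft_force: [1.1, -0.2, 5.7]
grip_width: 0.054
grip_force: 64.4
[-0.0077529  -0.05915767  0.06755556]
```

```bash
python3 -m pendant '[[0,0.0013,0,0,0,-0.03,-1],[0,0.0013,0,0,0,-0.03,-1],[0,0,0,0,0,0,-1]]'
python3 -c "
from bench import env
print(env.observe()['moment'])"
```

```text
t: 13.62
eef_pos: [0.4948, -0.1078, 0.1835]
eef_rot: [[-0.173, 0.985, 0.002], [0.985, 0.173, -0.001], [-0.001, 0.002, -1.0]]
ft_force: [-1.0, 1.0, 6.4]
grip_width: 0.0536
grip_force: 64.6
[ 0.05065664 -0.06213305  0.08624675]
```

```bash
python3 -m pendant '[[0,0.0013,0,0,0,-0.03,-1],[0,0.0013,0,0,0,-0.03,-1],[0,0,0,0,0,0,-1]]'
python3 -c "
from bench import env
print(env.observe()['moment'])"
```

```text
t: 13.87
eef_pos: [0.4954, -0.1077, 0.1835]
eef_rot: [[-0.354, 0.935, 0.002], [0.935, 0.354, -0.001], [-0.001, 0.001, -1.0]]
ft_force: [0.5, 0.2, 6.0]
grip_width: 0.0535
grip_force: 64.5
[ 0.06900492 -0.0073249   0.12282655]
```

```bash
python3 -m pendant '[[0,0.001,0,0,0,-0.022,-1],[0,0.001,0,0,0,-0.022,-1],[0,0,0,0,0,0,-1]]'
python3 -c "
from bench import env
print(env.observe()['moment'])"
```

```text
t: 14.12
eef_pos: [0.4955, -0.1074, 0.183]
eef_rot: [[-0.478, 0.878, 0.0], [0.878, 0.478, -0.001], [-0.001, -0.0, -1.0]]
ft_force: [-1.3, -1.1, 3.5]
grip_width: 0.0538
grip_force: 64.3
[-0.2854102   0.228097    0.07394864]
```

The height starts to drop and the force falls, so the lugs are at the slot edge. I'll continue in small steps.

```bash
python3 -m pendant '[[0,0.001,0.002,0,0,-0.022,-1],[0,0.001,0,0,0,-0.022,-1],[0,0,0,0,0,0,-1]]'
python3 -c "
from bench import env
print(env.observe()['moment'])"
```

```text
t: 14.37
eef_pos: [0.4954, -0.1074, 0.182]
eef_rot: [[-0.593, 0.805, -0.001], [0.805, 0.593, -0.001], [0.0, -0.002, -1.0]]
ft_force: [-1.8, -2.4, -0.6]
grip_width: 0.0538
grip_force: 64.0
[-0.54395554  0.32754581 -0.12964037]
```

```bash
python3 -m pendant '[[0,0,0.006,0,0,0,-1],[0,0,0.004,0,0,0,-1],[0,0,0,0,0,0,-1]]'
python3 -c "
from bench import env
print(env.observe()['moment'])"
```

```text
t: 14.62
eef_pos: [0.4956, -0.1074, 0.1796]
eef_rot: [[-0.592, 0.806, -0.001], [0.806, 0.592, -0.001], [-0.0, -0.001, -1.0]]
ft_force: [-2.0, -3.9, -0.9]
grip_width: 0.054
grip_force: 64.1
[-0.94562892  0.47530026 -0.15834932]
```

```bash
python3 -m pendant '[[-0.002,-0.004,0,0,0,0.004,-1],[0,0,0.006,0,0,0,-1],[0,0,0.006,0,0,0,-1],[0,0,0,0,0,0,-1]]'
python3 -c "
from bench import env
print(env.observe()['moment'])"
```

```text
t: 14.95
eef_pos: [0.4952, -0.1078, 0.1763]
eef_rot: [[-0.584, 0.812, -0.001], [0.812, 0.584, 0.001], [0.001, -0.0, -1.0]]
ft_force: [-0.1, -1.6, -2.8]
grip_width: 0.0539
grip_force: 64.0
[-0.28419548  0.09189431 -0.05196183]
```

```bash
python3 -m pendant '[[0,0,0.006,0,0,0,-1],[0,0,0.004,0,0,0,-1],[0,0,0,0,0,0,-1]]'
python3 -c "
from bench import env
print(env.observe()['moment'])"
```

```text
t: 15.2
eef_pos: [0.4953, -0.108, 0.174]
eef_rot: [[-0.584, 0.812, -0.0], [0.812, 0.584, 0.0], [0.0, -0.0, -1.0]]
ft_force: [-0.9, -1.4, -1.8]
grip_width: 0.0542
grip_force: 64.0
[-0.24558363  0.06870054 -0.0638662 ]
```

```bash
python3 -m pendant '[[0,0,0.003,0,0,0,-1],[0,0,0.003,0,0,0,-1],[0,0,0,0,0,0,-1]]'
python3 -c "
from bench import env
print(env.observe()['moment'])"
```

```text
t: 15.45
eef_pos: [0.4955, -0.1081, 0.1735]
eef_rot: [[-0.584, 0.811, 0.001], [0.811, 0.584, -0.001], [-0.001, 0.0, -1.0]]
ft_force: [-2.2, -1.0, 5.6]
grip_width: 0.0538
grip_force: 64.7
[-1.37794917e-01  3.91130225e-01  4.54292008e-05]
```

Dropped into the slots (-18.8). Now screwing clockwise while following the thread.

```bash
python3 -m pendant '[[0,-0.0013,0.0016,0,0,0.03,-1],[0,-0.0013,0.0016,0,0,0.03,-1],[0,-0.0013,0.0016,0,0,0.03,-1],[0,0,0,0,0,0,-1]]'
python3 -c "
from bench import env
print(env.observe()['moment'])"
```

```text
t: 15.78
eef_pos: [0.4949, -0.1085, 0.1722]
eef_rot: [[-0.332, 0.943, 0.002], [0.943, 0.332, -0.0], [-0.001, 0.001, -1.0]]
ft_force: [-0.3, -0.0, 4.0]
grip_width: 0.0538
grip_force: 64.5
[-0.01467841  0.02727968 -0.14652491]
```

```bash
python3 -m pendant '[[0,-0.0013,0.0016,0,0,0.03,-1],[0,-0.0013,0.0016,0,0,0.03,-1],[0,0,0,0,0,0,-1]]'
python3 -c "
from bench import env
print(env.observe()['moment'])"
```

```text
t: 16.03
eef_pos: [0.4943, -0.1087, 0.1713]
eef_rot: [[-0.152, 0.988, 0.002], [0.988, 0.152, -0.0], [-0.001, 0.001, -1.0]]
ft_force: [0.2, 0.1, 5.4]
grip_width: 0.0541
grip_force: 64.5
[ 0.00060416 -0.05393532 -0.08836467]
```

```bash
python3 -m pendant '[[0,-0.0013,0.0018,0,0,0.03,-1],[0,-0.0013,0.0018,0,0,0.03,-1],[0,0,0,0,0,0,-1]]'
python3 -c "
from bench import env
print(env.observe()['moment'])"
```

```text
t: 16.28
eef_pos: [0.4936, -0.1088, 0.1705]
eef_rot: [[0.035, 0.999, 0.002], [0.999, -0.035, -0.0], [-0.0, 0.002, -1.0]]
ft_force: [0.9, 0.3, 6.6]
grip_width: 0.0538
grip_force: 64.6
[-0.02956451 -0.03962189 -0.14153084]
```

```bash
python3 -m pendant '[[0,-0.0013,0.0018,0,0,0.03,-1],[0,-0.001,0.0014,0,0,0.022,-1],[0,0,0,0,0,0,-1]]'
python3 -c "
from bench import env
print(env.observe()['moment'])"
```

```text
t: 16.53
eef_pos: [0.4932, -0.1089, 0.17]
eef_rot: [[0.196, 0.981, 0.002], [0.981, -0.196, -0.001], [-0.001, 0.002, -1.0]]
ft_force: [0.1, -0.9, 8.2]
grip_width: 0.0536
grip_force: 64.8
[-0.01622072  0.09690763 -0.16241565]
```

```bash
python3 -m pendant '[[0,-0.001,0.0006,0,0,0.022,-1],[0,0,0,0,0,0,-1]]'
python3 -c "
from bench import env
print(env.observe()['moment'])"
```

```text
t: 16.7
eef_pos: [0.493, -0.109, 0.17]
eef_rot: [[0.263, 0.965, 0.002], [0.965, -0.263, -0.001], [-0.001, 0.003, -1.0]]
ft_force: [-0.1, -0.9, 8.3]
grip_width: 0.0537
grip_force: 64.9
[-0.12103056  0.1389901  -0.13222056]
```

```bash
python3 -m pendant '[[0,-0.0007,0.0006,0,0,0.016,-1],[0,0,0,0,0,0,-1]]'
python3 -c "
from bench import env
print(env.observe()['moment'])"
```

```text
t: 16.87
eef_pos: [0.4929, -0.109, 0.17]
eef_rot: [[0.31, 0.951, 0.003], [0.951, -0.31, -0.001], [-0.001, 0.003, -1.0]]
ft_force: [0.2, -1.3, 10.7]
grip_width: 0.054
grip_force: 65.0
[-0.12528023  0.17730793 -0.07417491]
```

```bash
python3 -m pendant '[[0,-0.0007,0,0,0,0.016,-1],[0,0,0,0,0,0,-1]]' | sed -n 2,4p
python3 -c "
from bench import env
print(env.observe()['moment'])"
```

```text
eef_pos: [0.4928, -0.1089, 0.17]
eef_rot: [[0.357, 0.934, 0.003], [0.934, -0.357, -0.001], [-0.0, 0.003, -1.0]]
ft_force: [0.1, -0.2, 9.9]
[-0.03324687  0.06569061  0.17259547]
```

```bash
python3 -m pendant '[[0,-0.0005,0,0,0,0.011,-1],[0,0,0,0,0,0,-1]]' | sed -n 2,4p
python3 -c "
from bench import env
print(env.observe()['moment'])"
```

```text
eef_pos: [0.4928, -0.1088, 0.17]
eef_rot: [[0.388, 0.922, 0.003], [0.922, -0.388, -0.001], [-0.0, 0.003, -1.0]]
ft_force: [0.3, 0.1, 9.8]
[ 0.05837049 -0.02912454  0.51222775]
```

The hard end stop is reached: 0.17, then 0.51 N m over 2°. I'll relax the twist and pressure, then let go.

```bash
python3 -m pendant '[[0,0.0005,0,0,0,-0.011,-1],[0,0,-0.004,0,0,0,-1],[0,0,0,0,0,0,-1]]'
python3 - <<'E'
from fit import *
print(env.observe()['moment'])
b=env.capture("side");a=env.capture("scene")
for cam,n in(("scene","scene0.png"),("side","side0.png")):
    A=cv2.imread("pics/"+n);B=(a if cam=="scene" else b)[:,:,::-1]
    sl=(slice(275,310),slice(350,440)) if cam=="scene" else (slice(235,265),slice(375,445))
    d=cv2.absdiff(A[sl],np.ascontiguousarray(B[sl])).max(2);print(cam,d.mean(),np.percentile(d,99))
    h=(slice(240,290),slice(405,440)) if cam=="scene" else (slice(188,215),slice(425,440))
    d=cv2.absdiff(A[h],np.ascontiguousarray(B[h])).max(2);print(" handle",d.mean(),np.percentile(d,99))
E
```

```text
t: 17.45
eef_pos: [0.4928, -0.1088, 0.1706]
eef_rot: [[0.356, 0.935, 0.003], [0.935, -0.356, -0.001], [0.0, 0.003, -1.0]]
ft_force: [2.7, 0.3, 3.7]
grip_width: 0.0541
grip_force: 64.5
[-0.032317   -0.43618483  0.0676437 ]
scene 7.545714285714285 14.509999999999764
 handle 9.158857142857142 54.01999999999998
side 5.093809523809524 9.0
 handle 15.558024691358025 106.0
```

```bash
python3 -m pendant '[[0,0,0,0,0,0,0],[0,0,0,0,0,0,0.5],[0,0,0,0,0,0,1],[0,0,0,0,0,0,1],[0,0,0,0,0,0,1],[0,0,0,0,0,0,1]]'
python3 -m pendant '[[0,0,-0.02,0,0,0,1],[0,0,-0.04,0,0,0,1],[0,0,-0.08,0,0,0,1],[0,0,-0.08,0,0,0,1],[0,0,-0.08,0,0,0,1],[0,0,-0.08,0,0,0,1],[0.08,0,-0.04,0,0,0,1],[-0.16,0,0,0,0,0,1],[-0.16,0,0,0,0,0,1],[-0.12,0,0,0,0,0,1],[0,0,0,0,0,0,1],[0,0,0,0,0,0,1]]'
python3 - <<'E'
from fit import *
a=env.capture("wrist");s=env.capture("scene");b=env.capture("side")
im=np.hstack([cv2.resize(s[225:315,350:450,::-1],(360,324),interpolation=3),cv2.resize(b[180:270,370:470,::-1],(360,324),interpolation=3)])
w=cv2.resize(a[:,:,::-1],(432,270));w=np.hstack([w,np.zeros((270,288,3),np.uint8)]);cv2.imwrite("pics/fin.png",np.vstack([im,w]))
for cam,n,B in(("scene","scene0.png",s),("side","side0.png",b)):
    A=cv2.imread("pics/"+n);B=B[:,:,::-1]
    h=(slice(245,290),slice(408,440)) if cam=="scene" else (slice(188,210),slice(420,445))
    G=[cv2.cvtColor(np.ascontiguousarray(x[h]),cv2.COLOR_BGR2GRAY).astype(np.float32) for x in(A,B)]
    print(cam,"handle shift",cv2.phaseCorrelate(*G))
E
```

```text
t: 18.05
eef_pos: [0.4918, -0.1085, 0.1695]
eef_rot: [[0.36, 0.933, -0.001], [0.933, -0.36, 0.0], [0.0, -0.001, -1.0]]
ft_force: [0.3, 0.3, -0.4]
grip_width: 0.0853
grip_force: 0.0
t: 19.05
eef_pos: [0.4592, -0.1935, 0.275]
eef_rot: [[0.363, 0.932, 0.0], [0.932, -0.363, 0.0], [0.0, -0.0, -1.0]]
ft_force: [-0.5, 0.3, -0.8]
grip_width: 0.0854
grip_force: 0.0
scene handle shift ((0.25291515975422385, 0.6475323735490797), 0.9747267577383253)
side handle shift ((0.6803186786715028, -0.2979858138793432), 0.9380317644278209)
```

View pics/fin.png

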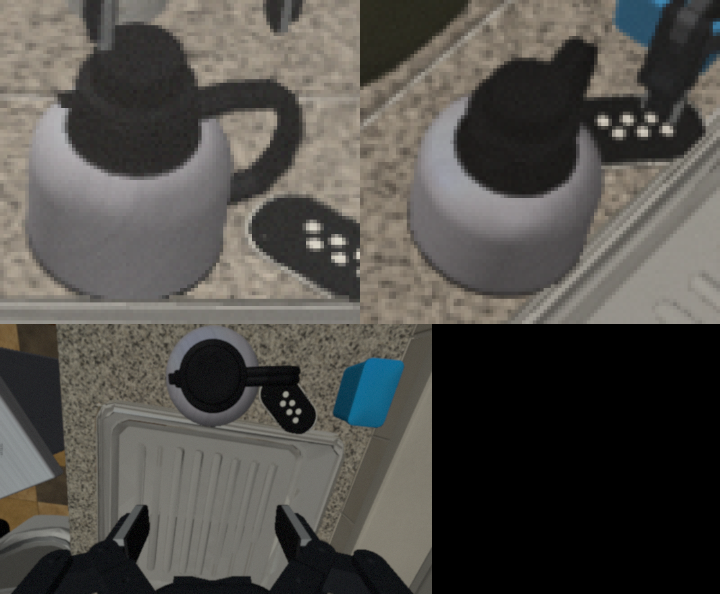

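The picture shows the stopper seated level and flush in the jug's mouth (about (135,75) in the left crop). The handle moved under 1 px, the gripper is clear, and nothing else was touched. Handing in.

```bash
python3 -c "
from bench import env
print(env.sign_off())"
```

```text
the job is handed in; nothing more can be done
None
```

The stopper is screwed clockwise to its hard end stop, sits level in the jug's mouth, and the gripper has let go; the jug moved by less than a pixel, though forces briefly ran above a light touch (about 27 N down on a shoulder, 0.5 N m at the stop); handed in at about 19 s.

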